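Open a reagent lock box with a push-button pop-out T-handle

TASK

Open the grey steel lock box: push the round button behind its T-handle so that the handle springs up, then give the handle a quarter turn clockwise (seen from above) to unlatch it. Raise the lid by the handle to about half open and let go (its stiff hinge holds it there), then take it again by its free edge and swing it right back against its stop. Leave the beaker, vial and timer beside the box where they stand.

Things in the scene. Friction and masses are not known exactly. Their poses are not given: they have to be found in the camera images.
- case: Grey sheet-steel lock box, fixed to the bench. Body 170 deep (x) x 240 wide (y) x 110 high, 132 with the closed lid. Origin: centre of its underside. Its x axis points from the front (robot's side) to the hinge at the back, y to its left, z up. Wire carrying bows stick out 15 mm at both sides. The things standing inside end below 120 mm above the bench.
- lid (a joint): Hinge of the lid along the upper back edge of the box. 0 = closed, grows as the front edge swings up and back, 1.571 = upright, stop at 1.83 rad (105 degrees). Friction hinge (0.6 N m) that holds the lid wherever it is left; raising it takes about 9 N at the handle. Locked while the latch is engaged.
- lid_hinge (a point): Point on the hinge line, middle of the box's width, 110 mm above the bench, 88 mm behind the box's centre. Fixed.
- lid_edge (a point): Lower inside rim of the lid's free front edge, mid-width, 176 mm from the hinge line. The lid is a hollow tray 176 x 244 mm; its edge is 22 mm thick and plain but for the black latch plate, 46 mm wide, at mid-width. Axes turn with the lid: x towards the hinge, z out of its upper face. Half open, the edge stands up and can be taken from above or pushed away from the robot.
- button_top (a point): Centre of the upper face of the release button: a plain steel disc of 23 mm diameter in a black frame on the lid, 77 mm behind the T-handle's axis (towards the hinge), 6 mm proud of the frame, 157 mm above the bench with the lid closed. It is pressed straight down.
- button (a joint): Travel of the release button, 0 = out, 0.006 m = fully pressed (2.5 N to start, about 5 N fully in; springs back). The handle is released at about 4 mm; press it nearly home.
- handle_bar (a point): Centre of the crossbar of the T-handle, on its turning axis, mid-width of the lid, 58 mm behind the front edge. Steel bar of 14 mm diameter, 96 mm long along this point's x (plus a flat tongue of 8 mm at the +x end), on a round stem of 12 mm; z points out of the lid. Stowed, it lies along the box's x between two black ribs as high as the bar's centre, 144 mm above the bench.
- handle (a joint): How far the T-handle has come out: 0 = stowed, 0.030 m = popped out (bar's centre 42 mm above the lid's painted top). A spring of 4 to 7 N pushes it out when the button frees it, and it stays out. Gripped across the middle it turns; gripped on one arm, clear of the stem, the round bar can roll between upright fingers as the lid tilts.
- rotor (a joint): Turn of the T-handle and its latch cam: 0 = latched (bar along the box's x), grows clockwise seen from above, stop at 1.571 rad (bar along the box's y). Friction 0.1 N m, stays where it is left. The cam clears the strike at about 0.95 rad. Turns only when the handle is popped out.
- beaker_near_mid (a point): Bystander: clear plastic beaker, 58 mm diameter, 70 mm high, standing to the left of the box; point half-way up.
- vial_near_mid (a point): Bystander: brown glass vial with black cap, 38 mm diameter, 96 mm high, standing to the right of the box; point half-way up.
- timer_near_mid (a point): Bystander: flat white bench timer, 62 x 64 x 19 mm, lying in front of the box; point half-way up.

How it is judged:
On the way, in this order (a step that is already met when the one before it is completed fails the run):
1. the button is pressed and the T-handle has popped out (by more than 22 mm) (value of joint handle above 0.022 m), for 0.2 s.
2. the T-handle is turned clockwise by more than 70 degrees (1.22 rad) (value of joint rotor above 1.22 rad), for 0.2 s.
3. the lid stands part open by itself, between 35 and 83 degrees (0.6 to 1.45 rad), untouched by the robot (value of joint lid between 0.6 and 1.45 rad and contact force between each of the fingers, the arm and case below 0.2 N), for 0.2 s.
At the end, for the whole second after the job is handed in: The lid stands at rest swung back past 96 degrees (1.68 rad; the stop is at 105 degrees), the T-handle out by more than 20 mm and turned by more than 57 degrees (1.0 rad), and the beaker, vial and timer are within 30 mm of where they stood (value of joint lid above 1.68 rad and velocity of joint lid below 0.05 rad/s and value of joint rotor above 1 rad and value of joint handle above 0.02 m and distance of each of beaker_near_mid, vial_near_mid, timer_near_mid from where it was at the start of the episode below 0.03 m); the robot touches nothing.
It fails at once if the beaker, the vial or the timer is shifted by more than 30 mm (distance of any of beaker_near_mid, vial_near_mid, timer_near_mid from where it was at the start of the episode above 0.03 m).
It also fails if it takes over 58 s, if anything falls off the work surface, if the arm or the gripper's body presses on something with over 40 N, if the wrist force passes 120 N, or if a joint passes its speed limit or range.

ROBOT

A 6-joint arm with a two-finger parallel gripper is mounted at the origin on a cart in front of the work surface, level with it; the furniture and walls round the work are solid. World frame = base frame: x ahead of the robot, y to its left, z up, the work surface at z = 0. Lengths are in m, angles in rad, forces in N, time in s.
With the tool pointing down it reaches from about 0.35 to 0.775 m from the base axis. Payload 7.3 kg.
Tool frame: the origin (TCP) lies midway between the tips of the shut fingers; the grasp point (between the pads) lies 19 mm behind it; z points along the fingers, y is the line along which they close (so a half turn about z gives the same grasp; the last joint's range is limited). The gripper opens to 92 mm and grips with 3 to 60 N. Pads are 19 mm wide; open, the fingers measure 130 mm over their backs; the gripper's body (75 mm by 190 mm) begins 47 mm behind the grasp point.
Start: joints at [-1.309, 0.342, 1.524, -0, 1.275, -0.146], TCP at [0.208, -0.482, 0.227] pointing down, gripper open.
Joint ranges: [-2.53, 2.53], [-0.77, 2.02], [0.04, 2.7], [-1, 4.14], [0.28, 2.66], [-3.11, 3.11]. Speed limits (rad/s): [2.57, 2.57, 3.14, 3.14, 3.14, 3.14].

INTERFACE

Orientations are given as [roll, pitch, yaw] about the fixed x, y, z axes, in that order (R = Rz(yaw) Ry(pitch) Rx(roll)).
In Python, from cell import monitor, vision, workorder gives the robot as it stands.
- The arm moves only by the tool move_arm, never from a script. Its argument "rows" is a list of rows, each a list of 5 numbers: the shift along the world's x, y, z in mm, then the turn about the world's z in rad, then the closure, from -1 (fully open) to 1 (shut). A call has 1 to 12 rows; each row shifts and turns the commanded pose from where the row before left it; what a row does not reach is not made up. A row lasts 1/10 s, in which the tool goes at most 50 mm and 8.59 degrees, less where a joint would pass 70% of its speed; a pose out of reach is approached as far as the arm can. A call is refused whole if a number of a shift passes 50 or a number of a turn 0.15, either way. A call with a gripper value outside its range is refused whole. The fingers move at their own pace and stop on an object; "newtons" is the grip in N (left out, the last holds). Time passes only in rows, so rows that do not move let the fingers close. It gives the time, the measured TCP pose, the force, the opening and the grip force at its end, in the units of the state.
- monitor.observe(): the state, without advancing time (a new reading comes with each control period).
- vision.read_camera(name): name is "side" or "top" or "wrist"; returns the picture (420x560x3 uint8, red, green, blue); there is no depth.
- vision.get_calibration(name): a dict with "K" (3x3 intrinsics, pixels), "T" (4x4, takes a point from camera to world coordinates); the wrist camera has in their place "mount" (4x4, takes a point from camera to tool coordinates, whose origin is the TCP and whose axes are the flange's). Camera axes: x right, y up, looking along -z (the intrinsics and any distortion apply to the point x, -y, -z); pixel columns grow to the right and rows downward; lengths in m; the calibration is good to about 2 mm. The wrist camera is an equidistant fisheye: a pixel r from the principal point sees the ray r / f radians off the axis. A picture is of the moment at which its call begins: read the wrist's pose just before it. get_calibration takes no time and is no camera call.
- workorder.hand_in(): hands the job in; it is judged then, once.
The state is a dict: "time": time; "qpos": joint angles; "qvel": joint speeds; "joint_efforts": joint torques, N m; "tool_pos": TCP position; "tool_rot": TCP orientation; "contact_force": force on the tool from outside, world axes, zero at the start; "torque": the same for the moment, N m; "opening": finger opening in m; "grip_force": force on a finger pad.
Only numpy, scipy, OpenCV 4.12 (cv2) and the standard library are available. Lean on these libraries where they do the work, as an engineer would, in place of code of your own. Each camera call takes 0.05 s, during which the arm holds its last target. There are 200 camera calls.

## Working session

There is one attempt and no reset: what is moved stays moved. The work goes in short steps, Python scripts to look and compute and a tool call to move; the robot and the scene stay as the last step left them, time stands still between calls to the robot, and variables do not carry over. Pictures are saved under pics/ and viewed, at most 10 in all, crops included, and the job is handed in when it is done.

Besides the shell and the picture viewer there is one more tool, called in YAML: its name, and indented under it one key for each argument. move_arm: Moves the arm, as the interface text tells. Its arguments: {"type":"object","properties":{"rows":{"type":"array","items":{"type":"array","items":{"type":"number"}}},"newtons":{"type":"number"}},"required":["rows"]}

```bash
ls; mkdir -p pics; python3 - <<'E'
from cell import monitor, vision
import cv2,numpy as np
print(monitor.observe())
for n in("top","side"):
    im=vision.read_camera(n); cv2.imwrite(f"pics/{n}0.png",im[:,:,::-1])
    c=vision.get_calibration(n); print(n,c)
print(vision.get_calibration("wrist"))
E
```

```text
pics
{'time': 0.0, 'qpos': array([-1.30898196e+00,  3.42707868e-01,  1.52503871e+00,  1.92063090e-05,
        1.27538237e+00, -1.46006671e-01]), 'qvel': array([ 0.00275202,  0.00109347,  0.00010667,  0.00027876,  0.00059417,
       -0.00026072]), 'joint_efforts': array([ 8.06163916e-04, -4.31237125e+01, -2.44215292e+01,  7.19665736e-02,
        5.59730467e-02, -1.35952723e-04]), 'tool_pos': array([ 0.20813516, -0.48153145,  0.2260451 ]), 'tool_rot': array([-3.14007538e+00, -2.41682293e-04,  4.07815251e-01]), 'contact_force': array([ 0.40236523, -0.53651937, -0.00821985]), 'torque': array([-0.04486831,  0.00644032,  0.02559584]), 'grip_force': 0.0, 'opening': 0.09172770395115189}
top {'K': array([[502.29879599,   0.        , 276.03917674],
       [  0.        , 502.29879599, 208.29039444],
       [  0.        ,   0.        ,   1.        ]]), 'T': array([[-0.02796713,  0.98503961, -0.17004356,  0.32565422],
       [-0.99923698, -0.03218889, -0.02212102,  0.07132632],
       [-0.02726359,  0.16929515,  0.98518823,  1.1589365 ],
       [ 0.        ,  0.        ,  0.        ,  1.        ]
[... 232 characters left out ...]
3],
       [ 0.95801865, -0.23051712,  0.17047616,  0.24401194],
       [ 0.00303487,  0.60272312,  0.79794463,  0.79814362],
       [ 0.        ,  0.        ,  0.        ,  1.        ]])}
{'K': array([[325.1922621 ,   0.        , 278.95096196],
       [  0.        , 325.1922621 , 209.53152988],
       [  0.        ,   0.        ,   1.        ]]), 'mount': array([[-7.92397011e-04,  9.57388221e-01,  2.88802988e-01,
         7.91679788e-02],
       [ 9.99999680e-01,  7.90209824e-04,  1.24164849e-04,
         2.24505775e-03],
       [-1.09340995e-04,  2.88802994e-01, -9.57388541e-01,
        -1.58275945e-01],
       [ 0.00000000e+00,  0.00000000e+00,  0.00000000e+00,
         1.00000000e+00]])}
```

View pics/top0.png

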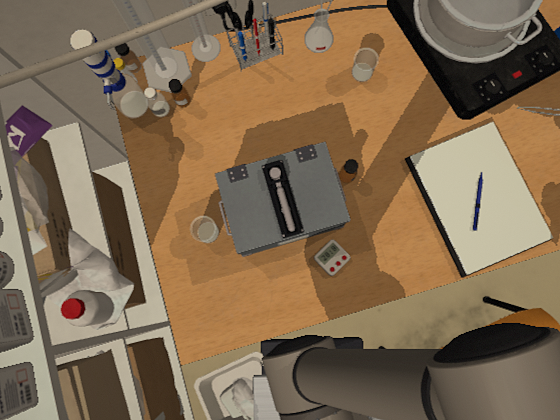

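View pics/side0.png

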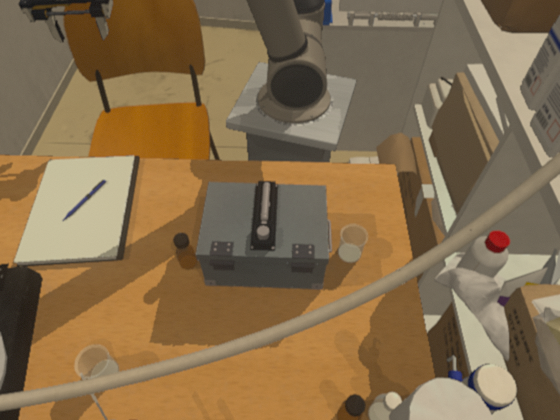

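The top view shows the box with its button near (276,173), its handle down to about (292,230), the vial at (350,168), the beaker at (205,230) and the timer at (332,257). The side view has the button at about (263,232). I'll zoom in for precision.

```bash
python3 - <<'E'
import cv2,numpy as np
a=cv2.imread("pics/top0.png")[135:265,205:365]; b=cv2.imread("pics/side0.png")[170:300,190:350]
m=np.hstack([cv2.resize(x,None,fx=2.5*1,fy=2.5,interpolation=cv2.INTER_CUBIC) for x in(a,b)])
cv2.imwrite("pics/z.png",m)
E
```

```text
(no output)
```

View pics/z.png

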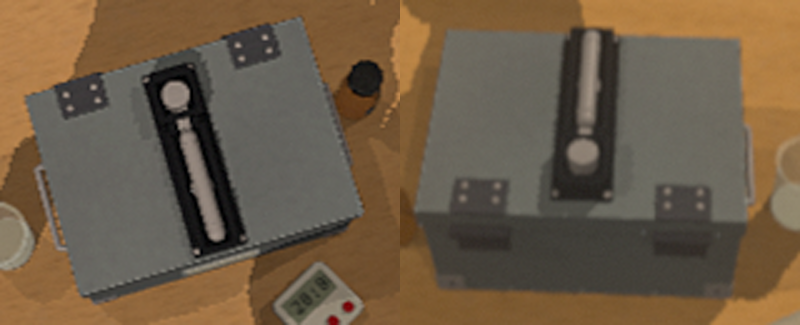

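```bash
cat > h.py <<'E'
import numpy as np
from cell import vision, monitor
from scipy.optimize import least_squares
def proj(n,P):
    c=vision.get_calibration(n); p=(np.asarray(P)-c["T"][:3,3])@c["T"][:3,:3]
    q=np.stack([p[:,0],-p[:,1],-p[:,2]],1)@c["K"].T
    return q[:,:2]/q[:,2:]
def ray(n,uv,z):
    c=vision.get_calibration(n); d=np.linalg.solve(c["K"],[*uv,1]); d=c["T"][:3,:3]@[d[0],-d[1],-d[2]]
    o=c["T"][:3,3]; return o+d*(z-o[2])/d[2]
E
python3 - <<'E'
from h import *
# box frame pts: lid: x from -0.088 to 0.088; handle axis x=-0.030; button x=0.047
L=[[.088,.122,.132],[.088,-.122,.132],[-.088,-.122,.132],[-.088,.122,.132],[.047,0,.157]]
top=[[215.8,173.4],[325.8,142.2],[349.4,220.2],[237.8,252.6],[275,173]]
side=[[327.6,258],[196.4,253.2],[209.2,182.8],[326.8,185.2],[262.8,230.8]]
def W(p):
    c,s=np.cos(p[2]),np.sin(p[2]); L_=np.array(L); return np.c_[p[0]+c*L_[:,0]-s*L_[:,1],p[1]+s*L_[:,0]+c*L_[:,1],L_[:,2]]
for sel in ("ts","t","s"):
    f=lambda p:np.concatenate([(proj(n,W(p))-o).ravel() for n,o in(("top",top),("side",side)) if n[0] in sel])
    r=least_squares(f,[.5,.07,.2]); print(sel,r.x,np.round(r.fun,1))
    if sel=="ts":print("button",W(r.x)[4], "handle",r.x[0]-.03*np.cos(r.x[2]),r.x[1]-.03*np.sin(r.x[2]))
print("btn rays",ray("top",top[4],.157),ray("side",side[4],.157))
print("vial",ray("top",(350.5,166),.096),"beaker",ray("top",(204,229),.05),"timer",ray("top",(332,257),.019))
E
```

```text
ts [0.5274159  0.08282907 0.24993551] [-1.7 -0.3 -0.7 -0.6  0.6  0.4 -1.9  0.8 -0.3 -0.4  0.9  0.6 -1.8  0.5
 -1.1 -2.  -1.1 -0.5 -0.4 -1. ]
button [0.57295553 0.09445412 0.157     ] handle 0.498348047309083 0.07540882977318913
t [0.52728539 0.08120212 0.25063251] [-0.9 -0.3  0.1 -0.6  1.4  0.3 -1.1  0.8  0.5 -0.4]
s [0.52776491 0.08429829 0.24911221] [ 1.6  1.1 -1.1  0.8 -0.5 -1.8 -0.4 -0.2  0.3 -0.7]
btn rays [0.57201908 0.09389967 0.157     ] [0.57483324 0.09586995 0.157     ]
vial [ 0.59693514 -0.06900224  0.096     ] beaker [0.47539082 0.25844718 0.05      ] timer [ 0.40667539 -0.02634814  0.019     ]
```

move_arm:
  rows:
    - [18, 29, 0, 0.149, 0.5]
    - [18, 29, 0, 0.149, 1]
    - [18, 29, 0, 0.149, 1]
    - [18, 29, 0, 0.149, 1]
    - [18, 29, 0, 0.149, 1]
    - [18, 29, 0, 0.149, 1]
    - [18, 29, 0, 0.149, 1]
    - [18, 29, 0, 0.149, 1]
    - [18, 29, 0, 0.149, 1]
    - [18, 29, 0, 0.149, 1]
  newtons: 20

```text
time: 1.1
tool_pos: [0.3886, -0.1906, 0.2266]
tool_rot: [-3.141, -0.0, 1.904]
contact_force: [0.0, -0.4, 0.3]
opening: 0.0164
grip_force: 0.0
```

move_arm:
  rows:
    - [18, 29, 0, 0.149, 1]
    - [18, 29, 0, 0.149, 1]
    - [18, 29, 0, 0.149, 1]
    - [18, 29, 0, 0.149, 1]
    - [18, 29, 0, 0.149, 1]
    - [18, 29, 0, 0.149, 1]
    - [18, 29, 0, 0.149, 1]
    - [18, 29, 0, 0.149, 1]
    - [18, 29, 0, 0.149, 1]
    - [14, 22, -5, 0.149, 1]
    - [0, 0, 0, 0, 1]
    - [0, 0, 0, 0, 1]

```text
time: 2.3
tool_pos: [0.5637, 0.0912, 0.221]
tool_rot: [3.141, -0.002, -2.896]
contact_force: [-0.1, -0.2, 0.2]
opening: 0.0005
grip_force: 0.0
```

move_arm:
  rows:
    - [9, 3, -20, 0, 1]
    - [0, 0, -25, 0, 1]
    - [0, 0, 0, 0, 1]
    - [0, 0, 0, 0, 1]

```text
time: 2.7
tool_pos: [0.5729, 0.0931, 0.1772]
tool_rot: [3.142, -0.001, -2.898]
contact_force: [0.2, -0.6, 0.5]
opening: 0.0004
grip_force: 0.0
```

```bash
cat >> h.py <<'E'
from scipy.spatial.transform import Rotation as Ro
def wpose():
    s=monitor.observe(); c=vision.get_calibration("wrist"); M=np.eye(4)
    M[:3,:3]=Ro.from_euler("xyz",s["tool_rot"]).as_matrix(); M[:3,3]=s["tool_pos"]; return M@c["mount"],c["K"]
def wproj(TK,P):
    T,K=TK; p=(np.asarray(P,float)-T[:3,3])@T[:3,:3]; q=np.stack([p[:,0],-p[:,1],-p[:,2]],1)
    th=np.arctan2(np.hypot(q[:,0],q[:,1]),q[:,2]); ph=np.arctan2(q[:,1],q[:,0])
    return np.c_[K[0,2]+K[0,0]*th*np.cos(ph),K[1,2]+K[1,1]*th*np.sin(ph)]
E
python3 - <<'E'
from h import *; import cv2
TK=wpose(); im=vision.read_camera("wrist")[:,:,::-1].copy()
print(monitor.observe()["tool_pos"])
for p in wproj(TK,[[.573,.0945,.157],[.4984,.0754,.144],[.452,.0635,.144]]): cv2.drawMarker(im,tuple(int(round(v)) for v in p),(0,255,0),0,10); print(p)
cv2.imwrite("pics/w1.png",im)
E
```

```text
[0.57347117 0.09331411 0.17798413]
[284.72687498 247.15161298]
[283.90250158 114.77525078]
[283.27374399  35.07349897]
```

View pics/w1.png

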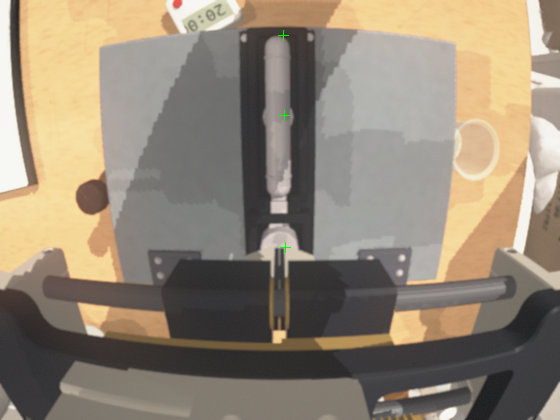

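The wrist view shows the handle at column 278 against the predicted 284, so the box sits about 3 mm further right (-y). I'll correct for that and press.

move_arm:
  rows:
    - [0, -2, -12, 0, 1]
    - [0, 0, -8, 0, 1]
    - [0, 0, -3, 0, 1]
    - [0, 0, -2, 0, 1]
    - [0, 0, -1, 0, 1]
    - [0, 0, 0, 0, 1]
    - [0, 0, 0, 0, 1]

```text
time: 3.45
tool_pos: [0.5734, 0.0917, 0.1512]
tool_rot: [-3.141, 0.001, -2.895]
contact_force: [-1.5, -1.8, 4.9]
opening: 0.0005
grip_force: 2.5
```

move_arm:
  rows:
    - [0, 0, 30, 0, 1]
    - [0, 0, 40, 0, -0.3]
    - [-25, -6, 0, 0, -0.3]
    - [-25, -7, 0, 0, -0.3]
    - [-24, -6, 0, 0, -0.3]
    - [0, 0, 0, 0, -0.3]
    - [0, 0, 0, 0, -0.3]

```text
time: 4.15
tool_pos: [0.4994, 0.0731, 0.2209]
tool_rot: [3.141, 0.001, -2.896]
contact_force: [-0.0, -0.4, -0.3]
opening: 0.0439
grip_force: 0.0
```

```bash
python3 - <<'E'
from h import *; import cv2
TK=wpose(); im=vision.read_camera("wrist")[:,:,::-1].copy()
print(monitor.observe()["tool_pos"])
for p in wproj(TK,[[.4995,.0725,.174],[.574,.0915,.157],[.453,.0605,.174],[.546,.0845,.174]]): cv2.drawMarker(im,tuple(int(round(v)) for v in p),(0,255,0),0,10); print(p)
cv2.imwrite("pics/w2.png",im)
E
```

```text
[0.49981613 0.0732028  0.22083442]
[281.15902651 230.71812803]
[281.20178648 310.98127426]
[280.72931948 159.57068871]
[281.47531093 291.95086589]
```

View pics/w2.png

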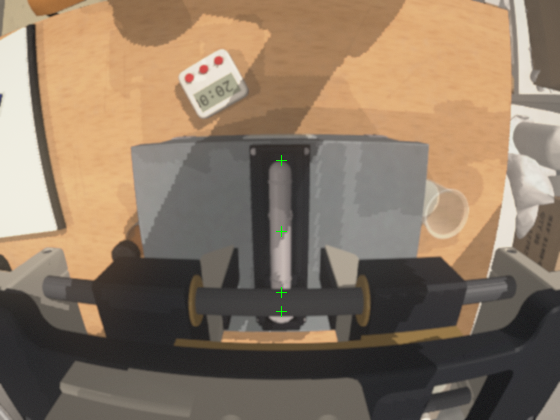

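The bar spans rows 163 to 295, which fits a popped handle. I'll confirm by gripping it above stowed height.

move_arm:
  rows:
    - [0, 0, -30, 0, -0.3]
    - [0, 0, -29, 0, 0.2]
    - [0, 0, 0, 0, 0.8]
    - [0, 0, 0, 0, 1]
    - [0, 0, 0, 0, 1]
    - [0, 0, 0, 0, 1]
    - [0, 0, 0, 0, 1]
  newtons: 25

```text
time: 4.9
tool_pos: [0.4998, 0.0731, 0.1627]
tool_rot: [-3.141, 0.002, -2.895]
contact_force: [-0.6, 0.7, 0.4]
opening: 0.0165
grip_force: 0.0
```

move_arm:
  rows:
    - [0, 0, 0, 0, 1]
    - [0, 0, 0, 0, 1]

```text
time: 5.1
tool_pos: [0.4996, 0.0736, 0.1624]
tool_rot: [3.141, 0.002, -2.895]
contact_force: [0.1, 3.7, 3.0]
opening: 0.013
grip_force: 25.0
```

move_arm:
  rows:
    - [0, 0, 0, -0.13, 1]
    - [0, 0, 0, -0.14, 1]
    - [0, 0, 0, -0.14, 1]
    - [0, 0, 0, -0.14, 1]
    - [0, 0, 0, -0.14, 1]
    - [0, 0, 0, -0.14, 1]
    - [0, 0, 0, -0.14, 1]
    - [0, 0, 0, -0.14, 1]
    - [0, 0, 0, -0.14, 1]
    - [0, 0, 0, -0.14, 1]
    - [0, 0, 0, -0.14, 1]
    - [0, 0, 0, 0, 1]

```text
time: 6.3
tool_pos: [0.499, 0.0727, 0.162]
tool_rot: [-3.141, 0.001, 1.857]
contact_force: [-2.1, -0.9, 3.2]
opening: 0.0128
grip_force: 25.0
```

move_arm:
  rows:
    - [0, 0, 0, 0, 1]
    - [0, 0, 0, 0, 1]

```text
time: 6.5
tool_pos: [0.499, 0.0728, 0.1618]
tool_rot: [-3.141, 0.0, 1.86]
contact_force: [-2.1, -0.8, 3.5]
opening: 0.013
grip_force: 25.0
```

move_arm:
  rows:
    - [0, 0, 0, 0, 0.35]
    - [0, 0, 0, 0, 0.35]
    - [3, -13, -2, 0, 0.35]
    - [4, -14, 0, 0, 0.35]
    - [0, 0, 0, 0, 0.35]
    - [0, 0, 0, 0, 1]
    - [0, 0, 0, 0, 1]
    - [0, 0, 0, 0, 1]
    - [0, 0, 0, 0, 1]
    - [0, 0, 0, 0, 1]
  newtons: 30

```text
time: 7.5
tool_pos: [0.5064, 0.0463, 0.1598]
tool_rot: [3.141, 0.0, 1.858]
contact_force: [1.5, 0.3, -2.0]
opening: 0.0131
grip_force: 30.0
```

```bash
python3 - <<'E'
import numpy as np
t=np.linspace(0,.9,21);s=-118*np.cos(t)+64*np.sin(t);z=118*np.sin(t)+64*np.cos(t)
P=np.round(np.c_[s*.969,s*.247,z],1);print(np.diff(P,axis=0).round(1).tolist())
E
```

```text
[[2.9, 0.7, 5.2], [3.1, 0.8, 5.1], [3.3, 0.8, 5.0], [3.6, 1.0, 4.8], [3.8, 0.9, 4.6], [3.9, 1.0, 4.5], [4.2, 1.1, 4.2], [4.3, 1.1, 4.1], [4.5, 1.1, 3.8], [4.7, 1.2, 3.7], [4.8, 1.3, 3.4], [5.0, 1.2, 3.2], [5.1, 1.3, 2.9], [5.2, 1.4, 2.7], [5.4, 1.3, 2.5], [5.4, 1.4, 2.2], [5.6, 1.4, 2.0], [5.6, 1.5, 1.7], [5.7, 1.4, 1.4], [5.7, 1.5, 1.2]]
```

move_arm:
  rows:
    - [2.9, 0.7, 5.2, 0, 1]
    - [3.1, 0.8, 5.1, 0, 1]
    - [3.3, 0.8, 5, 0, 1]
    - [3.6, 1, 4.8, 0, 1]
    - [3.8, 0.9, 4.6, 0, 1]
    - [3.9, 1, 4.5, 0, 1]

```text
time: 8.1
tool_pos: [0.5262, 0.0514, 0.1892]
tool_rot: [-3.14, -0.001, 1.858]
contact_force: [-6.0, -0.4, -7.2]
opening: 0.0131
grip_force: 30.0
```

move_arm:
  rows:
    - [4.2, 1.1, 4.2, 0, 1]
    - [4.3, 1.1, 4.1, 0, 1]
    - [4.5, 1.1, 3.8, 0, 1]
    - [4.7, 1.2, 3.7, 0, 1]
    - [4.8, 1.3, 3.4, 0, 1]
    - [5, 1.2, 3.2, 0, 1]
    - [5.1, 1.3, 2.9, 0, 1]
    - [5.2, 1.4, 2.7, 0, 1]

```text
time: 8.9
tool_pos: [0.5638, 0.0609, 0.2184]
tool_rot: [-3.14, -0.0, 1.858]
contact_force: [-9.9, -1.4, 1.6]
opening: 0.0131
grip_force: 30.0
```

move_arm:
  rows:
    - [5.4, 1.3, 2.5, 0, 1]
    - [5.4, 1.4, 2.2, 0, 1]
    - [5.6, 1.4, 2, 0, 1]
    - [5.6, 1.5, 1.7, 0, 1]
    - [5.7, 1.4, 1.4, 0, 1]
    - [5.7, 1.5, 1.2, 0, 1]
    - [0, 0, 0, 0, 1]
    - [0, 0, 0, 0, 1]

```text
time: 9.7
tool_pos: [0.5986, 0.0698, 0.2293]
tool_rot: [3.139, 0.0, 1.858]
contact_force: [-3.6, 1.7, -0.4]
opening: 0.013
grip_force: 30.0
```

move_arm:
  rows:
    - [0, 0, 0, 0, 0.5]
    - [0, 0, 0, 0, 0.5]
    - [0, 0, 20, 0, 0.5]
    - [0, 0, 40, 0, 0.5]
    - [0, 0, 40, 0, 0.7]
    - [0, 0, 0, 0, 1]
    - [0, 0, 0, 0, 1]

```text
time: 10.4
tool_pos: [0.5988, 0.0692, 0.3293]
tool_rot: [3.138, 0.001, 1.857]
contact_force: [-0.6, -0.8, -0.9]
opening: 0.0038
grip_force: 0.0
```

```bash
python3 - <<'E'
from h import *; import cv2
a=vision.read_camera("top")[100:300,180:420];b=vision.read_camera("side")[60:300,150:390]
print(monitor.observe()["tool_pos"])
cv2.imwrite("pics/z2.png",np.hstack([cv2.resize(x,(400,int(400*x.shape[0]/x.shape[1]))) if 0 else cv2.resize(x,(400,400)) for x in(a,b)])[:,:,::-1])
E
```

```text
[0.59789319 0.06931854 0.3269438 ]
```

View pics/z2.png

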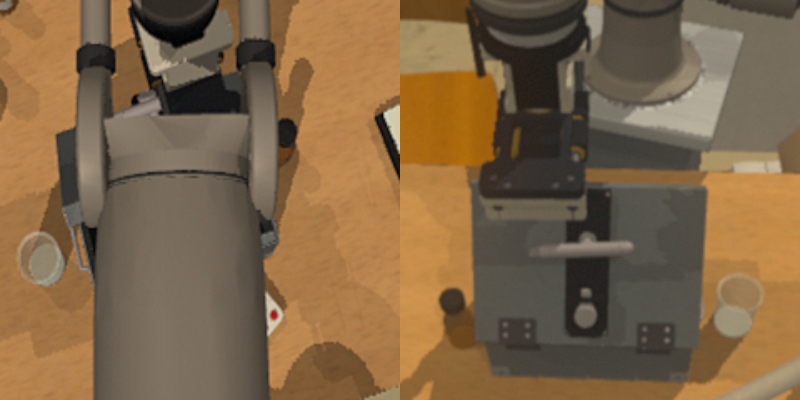

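The lid stands open with the handle out and turned. Next I'll move the shut fingers to the robot side of the free edge.

move_arm:
  rows:
    - [-33, -12, 0, 0, 1]
    - [-33, -12, 0, 0, 1]
    - [-33, -12, 0, 0, 1]
    - [-33, -13, 0, 0, 1]
    - [0, 0, -35, 0, 1]
    - [0, 0, -35, 0, 1]
    - [0, 0, -34, 0, 1]
    - [0, 0, 0, 0, 1]
    - [0, 0, 0, 0, 1]

```text
time: 11.4
tool_pos: [0.4659, 0.0204, 0.2239]
tool_rot: [-3.14, -0.001, 1.858]
contact_force: [0.3, 0.7, 0.7]
opening: 0.0005
grip_force: 0.0
```

```bash
python3 - <<'E'
from h import *; import cv2
TK=wpose(); im=vision.read_camera("wrist"); s=monitor.observe(); print(s["tool_pos"],s["contact_force"])
b=vision.read_camera("side")[:,70:490]
cv2.imwrite("pics/z3.png",np.hstack([cv2.resize(im,(400,300)),cv2.resize(b,(400,300))])[:,:,::-1])
t=np.linspace(.9,1.82,25);S=88-176*np.cos(t)-19;Z=110+176*np.sin(t)-25
P=np.c_[S*.969,S*.247,Z].round(1);print(np.diff(P,axis=0).round(1).tolist())
E
```

```text
[0.46668196 0.02035195 0.22490936] [-0.13743333 -0.76959583  0.5774089 ]
[[5.2, 1.3, 4.1], [5.4, 1.4, 3.8], [5.5, 1.4, 3.7], [5.6, 1.4, 3.5], [5.7, 1.5, 3.2], [5.9, 1.5, 3.0], [6.0, 1.5, 2.7], [6.0, 1.6, 2.6], [6.2, 1.5, 2.2], [6.2, 1.6, 2.1], [6.3, 1.6, 1.8], [6.4, 1.6, 1.5], [6.4, 1.7, 1.3], [6.5, 1.6, 1.0], [6.4, 1.7, 0.8], [6.6, 1.6, 0.5], [6.5, 1.7, 0.3], [6.5, 1.7, 0.0], [6.6, 1.6, -0.3], [6.5, 1.7, -0.5], [6.5, 1.7, -0.8], [6.4, 1.6, -1.0], [6.5, 1.6, -1.3], [6.3, 1.7, -1.5]]
```

View pics/z3.png

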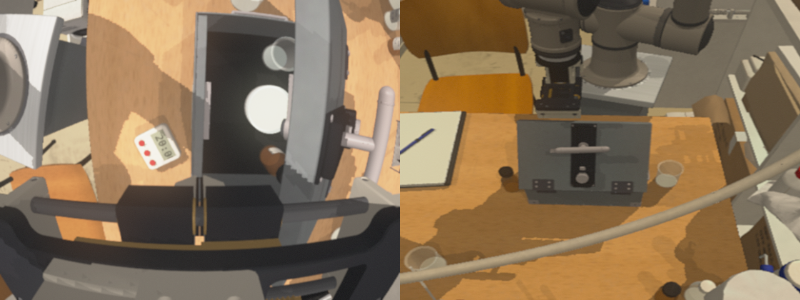

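The wrist view shows the lid raised to the right of the fingers, with its edge at columns 300 to 345, and clear space ahead. Now to push.

move_arm:
  rows:
    - [11, 3, 0, 0, 1]
    - [11, 3, 0, 0, 1]
    - [12, 3, 0, 0, 1]
    - [5.2, 1.3, 4, 0, 1]
    - [5.4, 1.4, 3.8, 0, 1]
    - [5.5, 1.4, 3.7, 0, 1]
    - [5.6, 1.4, 3.5, 0, 1]
    - [5.7, 1.5, 3.2, 0, 1]

```text
time: 12.3
tool_pos: [0.5278, 0.0366, 0.2424]
tool_rot: [-3.141, -0.0, 1.858]
contact_force: [-3.8, -0.0, -1.4]
opening: -0.0
grip_force: 1.7
```

move_arm:
  rows:
    - [5.9, 1.5, 3, 0, 1]
    - [6, 1.5, 2.7, 0, 1]
    - [6, 1.6, 2.6, 0, 1]
    - [6.2, 1.5, 2.2, 0, 1]
    - [6.2, 1.6, 2, 0, 1]
    - [6.3, 1.6, 1.8, 0, 1]
    - [6.4, 1.6, 1.5, 0, 1]

```text
time: 13.0
tool_pos: [0.571, 0.0477, 0.2583]
tool_rot: [3.141, -0.0, 1.858]
contact_force: [-4.8, 1.6, -0.1]
opening: 0.0003
grip_force: 1.8
```

move_arm:
  rows:
    - [6.4, 1.7, 1.3, 0, 1]
    - [6.5, 1.6, 1, 0, 1]
    - [6.4, 1.7, 0.8, 0, 1]
    - [6.6, 1.6, 0.5, 0, 1]
    - [6.5, 1.7, 0.3, 0, 1]
    - [6.5, 1.7, 0, 0, 1]
    - [6.6, 1.6, 0, 0, 1]
    - [6.5, 1.7, -0.5, 0, 1]

```text
time: 13.8
tool_pos: [0.623, 0.0608, 0.2612]
tool_rot: [3.142, -0.0, 1.858]
contact_force: [-3.4, 0.8, 0.4]
opening: 0.0005
grip_force: 1.4
```

move_arm:
  rows:
    - [6.5, 1.7, -0.8, 0, 1]
    - [6.4, 1.6, -1, 0, 1]
    - [4, 1, -1, 0, 1]
    - [2, 0.5, 0, 0, 1]
    - [0, 0, 0, 0, 1]
    - [0, 0, 0, 0, 1]

```text
time: 14.4
tool_pos: [0.6417, 0.0652, 0.2586]
tool_rot: [3.141, 0.001, 1.858]
contact_force: [0.4, 0.3, -0.7]
opening: 0.0001
grip_force: 0.0
```

move_arm:
  rows:
    - [4, 1, -1, 0, 1]
    - [4, 1, -1, 0, 1]
    - [2, 0.5, 0, 0, 1]
    - [0, 0, 0, 0, 1]
    - [0, 0, 0, 0, 1]

```text
time: 14.9
tool_pos: [0.6503, 0.0675, 0.2565]
tool_rot: [-3.138, 0.0, 1.857]
contact_force: [-7.3, -1.8, 2.0]
opening: 0.0006
grip_force: 4.0
```

Contact is firm, at about the stop (edge at about 134 mm). I'll back off and look.

move_arm:
  rows:
    - [-15, -4, 0, 0, 1]
    - [-30, -8, 5, 0, 1]
    - [-40, -10, 20, 0, 1]
    - [-40, -10, 20, 0, 1]
    - [-40, -10, 0, 0, 1]
    - [0, 0, 0, 0, 1]
    - [0, 0, 0, 0, 1]
    - [0, 0, 0, 0, 1]

```text
time: 15.7
tool_pos: [0.4876, 0.026, 0.3017]
tool_rot: [3.14, 0.0, 1.858]
contact_force: [0.7, 0.1, -0.2]
opening: 0.0002
grip_force: 0.0
```

```bash
python3 - <<'E'
from h import *; import cv2
a=vision.read_camera("top")[100:310,180:460];b=vision.read_camera("side")[100:310,100:380]
s=monitor.observe();print(s["tool_pos"],s["contact_force"])
# predicted edge rim corners at angles, box (.5285,.0797)
for th in(1.6,1.68,1.75,1.83):
    P=[]
    for l in(.122,-.122):
        S=.088-.176*np.cos(th); P.append([.5285+.969*S-.247*l,.0797+.247*S+.969*l,.11+.176*np.sin(th)])
    print(th,proj("side",P).round(0).tolist(),((proj("side",P)-[100,100])*400/280+[400,0]).round().tolist())
cv2.imwrite("pics/z4.png",np.hstack([cv2.resize(x,(400,300)) for x in(a,b)])[:,:,::-1])
E
```

```text
[0.48747377 0.02609002 0.30119508] [-0.3702086  -0.09646884 -0.00444308]
1.6 [[336.0, 210.0], [177.0, 204.0]] [[738.0, 157.0], [509.0, 149.0]]
1.68 [[337.0, 218.0], [175.0, 212.0]] [[738.0, 168.0], [507.0, 160.0]]
1.75 [[337.0, 225.0], [174.0, 219.0]] [[739.0, 179.0], [505.0, 171.0]]
1.83 [[337.0, 234.0], [172.0, 228.0]] [[739.0, 192.0], [503.0, 183.0]]
```

View pics/z4.png

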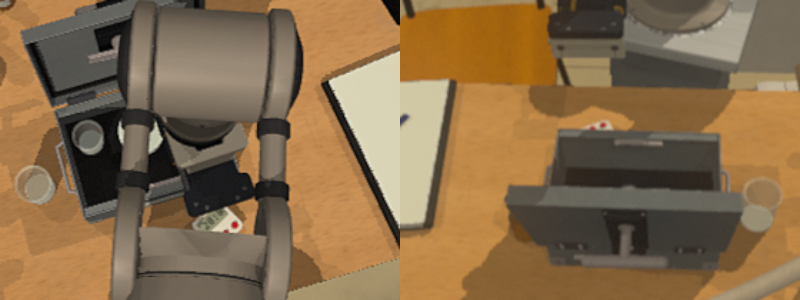

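The lid's rim corners in the side view, (508,185) and (740,193), match the prediction for 1.83 rad. The handle bar is out and lies crosswise.

```bash
python3 -c "
from cell import workorder; print(workorder.hand_in())"
```

```text
the job is handed in; nothing more can be done
None
```

The job is handed in at about 16 s of the 58 s allowed, with no verdict returned: the lid is back at its stop (about 1.83 rad), the handle is out and turned about 88 degrees, the lid was let go at about 0.9 rad on the way, and the robot never went near the beaker, vial or timer (the vial was hidden in the last pictures).

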